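# Shim the rocking microscope

### The job

The microscope rocks because its blue foot is too short. With the fingertips, slide the orange wedge along the bench, thin end first, under the blue foot until the microscope stands level and no longer rocks, and go no further; then press down lightly on the blue pad on the corner above that foot to check that it is firm, and leave everything alone. Do not pick the wedge up, do not lift the microscope by hand, do not force or hammer anything, and leave the bottle, the tube rack and the dish where they are.

Things in the scene. Friction and masses are not known exactly. Their poses are not given: they have to be found in the camera images.
- microscope (a joint): Lean (rad) of the microscope, about 4.5 kg, about the bench-level line through two opposite corner feet. 0 = level, its fourth foot down: a hard stop. 0.089 = leaning fully on the short blue foot: the other stop. By its own weight it falls to the full lean and puts 3 to 9 N on the blue foot. The two pivot feet do not slide.
- short_foot: The short blue foot, a ball of 30 mm diameter under one base corner. Origin: its lowest point, 13 mm above the bench when level, 1 mm at full lean. 25 mm in from the base's short edge, 20 mm from its long edge. Its y axis runs along the base's length from this foot towards the column; -y leads out over the short edge, to where the wedge lies. Moves with the microscope.
- wedge: Loose orange wedge, 120 mm long, 56 wide, 0.12 kg, toe roughly towards the foot. Origin: centre of its underside. x points to the thin end: 1.5 mm thick at x = +60 (toe), rising evenly to 24 mm at the flat upright back at x = -60. Level is reached with the ball foot over about its middle (x = -1). Any bearing will do. Takes 5 to 20 N to push under, far more once level; friction keeps it there.
- corner_pad: The round blue pad on the base corner over the blue foot, 36 mm diameter, 6 mm thick. Origin: centre of its underside.
- pad_top (a point): Middle of the top of the blue pad, 61 mm above the bench when level; axes like the blue foot's. A light press is 3 to 15 N straight down.
- bottle: Bystander: brown reagent bottle with blue cap, 60 mm diameter, 105 mm high. Origin: centre of its underside.
- tube_rack: Bystander: white rack with three capped tubes, 60 mm (x) x 150 mm (y), 94 mm high. Origin: centre of its underside.
- dish: Bystander: small clear covered dish, 63 mm diameter, 15 mm high. Origin: centre of its underside.
- base_top (a point): Centre of the top of the microscope's white base plate, 200 x 300 mm (y axis along the 300), underside 28 mm and top 55 mm above the bench when level. Black stage, lamp arm and column (up to 350 mm high) all stand on the half away from the blue foot, none nearer than 90 mm to the middle of the blue pad.
Not all that is in view belongs to the job. What is meant by the wedge is not black or red, and is the smaller of those in its own colour.

How it is judged:
On the way, in this order (a step that is already met when the one before it is completed fails the run):
1. the wedge carries the blue foot and the microscope is level (within 0.012 rad) (value of joint microscope below 0.012 rad and contact force between wedge and short_foot above 0.5 N), for 0.2 s.
2. the blue corner pad is pressed with more than 2 N while the microscope stays level (value of joint microscope below 0.012 rad and contact force between the fingers and corner_pad above 2 N), for 0.05 s.
At the end, for the whole second after the job is handed in: The microscope is level within 0.012 rad, its blue foot carried by the wedge (more than 0.5 N, within 30 mm of the wedge's middle), the wedge flat on the bench and at rest, the pad has been pressed (more than 2 N) after levelling, and the bottle, rack and dish are within 20 mm of their places (all of step 1 and horizontal distance between wedge and short_foot below 0.03 m and height (world z) of wedge below 0.004 m and linear speed of wedge below 0.01 m/s and distance of each of bottle, tube_rack, dish from where it was at the start of the episode below 0.02 m); the robot touches nothing.
It fails at once if the wedge is lifted off the bench (more than 12 mm) (height (world z) of wedge above 0.012 m).
It fails at once if the microscope is raised by hand, without the wedge under the foot (value of joint microscope below 0.05 rad and horizontal distance between wedge and short_foot above 0.065 m).
It fails at once if the wedge is forced (more than 60 N) (contact force between the fingers and wedge above 60 N).
It fails at once if the pad is pressed with more than 50 N (contact force between the fingers and corner_pad above 50 N).
It fails at once if the bottle, the tube rack or the dish is moved more than 20 mm (distance of any of bottle, tube_rack, dish from where it was at the start of the episode above 0.02 m).
It also fails if it takes over 64 s, if anything falls off the work surface, if the arm or the gripper's body presses on something with over 40 N, if the wrist force passes 120 N, or if a joint passes its speed limit or range.

### The arm

A 6-joint arm with a two-finger parallel gripper is mounted at the origin on the work surface. World frame = base frame: x ahead of the robot, y to its left, z up, the work surface at z = 0. Lengths are in m, angles in rad, forces in N, time in s.
With the tool pointing down it reaches from about 0.325 to 0.85 m from the base axis. Payload 15.5 kg.
Tool frame: the origin (TCP) lies midway between the tips of the shut fingers; the grasp point (between the pads) lies 19 mm behind it; z points along the fingers, y is the direction in which the jaws open and shut (so a half turn about z gives the same grasp; the last joint's range is limited). The gripper opens to 91 mm and grips with 3 to 60 N. Pads are 32 mm wide; open, the fingers measure 118 mm over their backs; the gripper's body (76 mm by 178 mm) begins 60 mm behind the grasp point.
Start: joints at [-1.272, 0.494, 1.345, -0, 1.302, -0.096], TCP at [0.24, -0.577, 0.214] pointing down, gripper open.
Joint ranges: [-2.91, 2.91], [-0.82, 2.16], [0.22, 2.67], [-1.22, 4.37], [0.12, 2.79], [-3.08, 3.08]. Speed limits (rad/s): [1.89, 1.89, 2.57, 3.01, 3.01, 3.01].

### API

Orientations are given as a unit quaternion [w, x, y, z].
In Python, from station import robot, cams gives the robot as it stands. The module is installed in compiled form; this text tells all that it offers.
- The arm moves only by the tool arm_command, never from a script. Its arguments are lists of equal length, an entry for each row: "delta_pos": the shift along the tool's x, y, z scaled (see below), a list of three; "rotation": the turn, a rotation vector about the tool's x, y, z scaled (see below), a list of three; "claw": the closure in counts, from 0 (fully open) to 255 (shut). In form: {"delta_pos": [[tx, ty, tz], ...], "rotation": [[ax, ay, az], ...], "claw": [claw, ...]}. A call has 1 to 10 rows; each row is the pose to reach, as a shift and turn from the pose commanded when the call began, along the tool's axes at that moment, turning the shorter way round; what a row does not reach only later rows make up. The controller multiplies each number of a shift by 0.5 m and each number of a turn by 180 degrees. A row lasts 1/12 s, in which the tool goes at most 41.7 mm and 7.16 degrees, less where a joint would pass 70% of its speed; a pose out of reach is approached as far as the arm can. A call with a number of a shift or a turn outside -1 to 1 is refused whole. A call with a gripper value outside its range is refused whole. The fingers move at their own pace and stop on an object; "force" is the grip in N (left out, the last holds). Time passes only in rows, so rows that repeat a pose let the fingers close. It gives the time, the measured TCP pose, the force and the opening at its end, in the units of the state.
- robot.state(): the state, without advancing time (a new reading comes with each control period).
- cams.camera(name): name is "scene" or "top" or "wrist"; returns the picture (400x640x3 uint8, red, green, blue); there is no depth.
- cams.camera_info(name): a dict with "fx", "fy", "cx", "cy" (pixels), "camera_from_world" (4x4, takes a point from world to camera coordinates). Camera axes: x right, y down, z forward; pixel columns grow to the right and rows downward; lengths in m; the calibration is good to about 2 mm. The wrist camera is an equidistant fisheye: a pixel r from the principal point sees the ray r / f radians off the axis. A picture is of the moment at which its call begins: read the wrist's pose just before it. camera_info takes no time and is no camera call; for the wrist camera it gives the pose at the moment of the call.
- robot.sign_off(): hands the job in, once; it reports no verdict.
The state is a dict: "time_s": time; "q": joint angles; "qd": joint speeds; "effort": joint torques, N m; "tool_pos": TCP position; "eef_rot": TCP orientation; "force": force on the tool from outside, world axes, zero at the start; "wrist_torque": the same for the moment, N m; "gripper_width": finger opening in m.
Only numpy, scipy, OpenCV 4.12 (cv2) and the standard library are available. Lean on these libraries where they do the work, as an engineer would, in place of code of your own. Each camera call takes 0.05 s, during which the arm holds its last target.

## Working session

There is one attempt and no reset: what is moved stays moved. The work goes in short steps, Python scripts to look and compute and a tool call to move; the robot and the scene stay as the last step left them, time stands still between calls to the robot, and variables do not carry over. Pictures are saved under pics/ and viewed, and the job is handed in when it is done.

Besides the shell and the picture viewer there is one more tool, called after "Call:" by a JSON object that holds its "method" and its "body". arm_command: Moves the arm, as the interface text tells. Shifts and turns lie within -1 to 1; 1 stands for 0.5 m of shift or 180 degrees of turn. Its arguments: {"type":"object","properties":{"delta_pos":{"type":"array"},"rotation":{"type":"array"},"claw":{"type":"array"},"force":{"type":"number"}},"required":["delta_pos","rotation","claw"]}

```bash
mkdir -p pics; python3 - <<'E'
from station import robot, cams
import cv2
s=robot.state(); print(s)
for n in ["scene","top","wrist"]:
    i=cams.camera_info(n); print(n,i)
    cv2.imwrite(f"pics/a_{n}.png",cams.camera(n)[:,:,::-1])
E
```

```text
{'time_s': 0.0, 'q': array([-1.27251532e+00,  4.94195351e-01,  1.34617550e+00, -6.10585619e-06,
        1.30247627e+00, -9.54993740e-02]), 'qd': array([ 0.00097468,  0.00023832, -0.00115751,  0.00094855, -0.00070854,
       -0.00052717]), 'effort': array([-2.06367651e-03, -8.78843236e+01, -3.81857479e+01,  7.06026144e-02,
        5.34763222e-02, -1.04278904e-04]), 'tool_pos': array([ 0.23968512, -0.57678252,  0.21331566]), 'eef_rot': array([-6.23715777e-04,  9.80679310e-01,  1.95621310e-01, -6.64150186e-05]), 'force': array([-0.25082316, -0.44375686,  0.33976205]), 'wrist_torque': array([-0.06119117, -0.03561185, -0.07281089]), 'gripper_width': 0.09123009640651206}
scene {'fx': 394.3434773457355, 'fy': 394.3434773457355, 'cx': 319.128891165681, 'cy': 198.69479350431587, 'camera_from_world': array([[ 0.86867957,  0.49530197, -0.00847145, -0.42436344],
       [ 0.34487798, -0.61695936, -0.70740394, -0.2107753 ],
       [-0.3556051 ,  0.61158573, -0.70675873,  1.36682971],
       [ 0.        ,  0.        ,  0.        ,  1.        ]])}
top {'fx': 513.0038132934473, 'fy': 513.0038132934473, 'cx': 320.45869472429007, 'cy': 193.6404495687565, 'camera_from_world': array([[ 0.00389106, -0.99960414,  0.02786436, -0.13047005],
       [-0.99736295, -0.0058987 , -0.07233506,  0.56049317],
       [ 0.07247078, -0.02750942, -0.99699108,  1.18334974],
       [ 0.        ,  0.        ,  0.        ,  1.        ]])}
wrist {'fx': 309.70691628693146, 'fy': 309.70691628693146, 'cx': 317.4182009598767, 'cy': 196.9471326547395, 'camera_from_world': array([[ 0.38478306, -0.92300598, -0.0013985 , -0.62361304],
       [-0.88417134, -0.3690277 ,  0.28646046, -0.03291347],
       [-0.2649208 , -0.10898861, -0.95809105,  0.39190881],
       [ 0.        ,  0.        ,  0.        ,  1.        ]])}
```

View pics/a_scene.png

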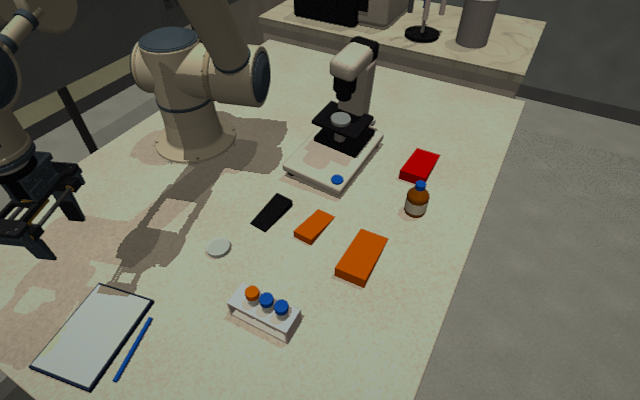

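View pics/a_top.png

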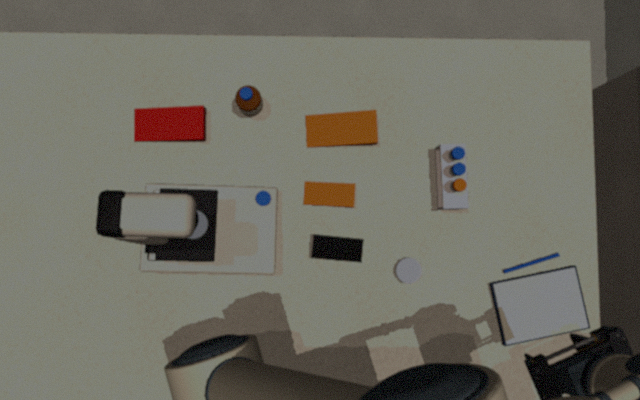

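View pics/a_wrist.png

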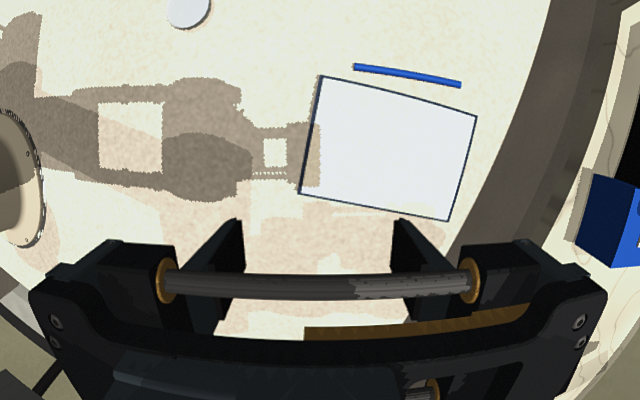

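Wedge-like things in the top view are small orange (329,194), large orange (341,129), black (337,248) and red (170,124). The small orange one fits: it is the smaller of the two in its colour, and neither black nor red. I'll confirm it in an enlarged crop.

```bash
cat > h.py <<'E'
import numpy as np, cv2
from station import robot, cams
def ray(n,u,v,z):
    i=cams.camera_info(n);T=i["camera_from_world"];R=T[:3,:3];c=-R.T@T[:3,3]
    d=R.T@np.array([(u-i["cx"])/i["fx"],(v-i["cy"])/i["fy"],1]);return c+d*(z-c[2])/d[2]
def proj(n,p):
    i=cams.camera_info(n);T=i["camera_from_world"];q=T[:3,:3]@np.asarray(p)+T[:3,3]
    return np.array([i["cx"]+i["fx"]*q[0]/q[2],i["cy"]+i["fy"]*q[1]/q[2]])
E
python3 - <<'E'
from h import *
t=cv2.imread("pics/a_top.png");s=cv2.imread("pics/a_scene.png")
a=cv2.resize(t[170:220,230:370],None,fx=5,fy=5,interpolation=cv2.INTER_CUBIC)
b=cv2.resize(s[165:250,280:400],None,fx=5,fy=5,interpolation=cv2.INTER_CUBIC)[:340]
b=cv2.resize(s[165:250,270:410],(700,340*700//560),interpolation=cv2.INTER_CUBIC)[:345]
cv2.imwrite("pics/b.png",np.vstack([a,b[:, :]])[:600])
for n,im,box in [("top",t,(170,220,290,370)),("scene",s,(200,250,285,345))]:
    hsv=cv2.cvtColor(im,cv2.COLOR_BGR2HSV);m=cv2.inRange(hsv,(5,150,60),(20,255,255))
    k=np.zeros_like(m);r=box;k[r[0]:r[1],r[2]:r[3]]=m[r[0]:r[1],r[2]:r[3]]
    c=max(cv2.findContours(k,0,1)[0],key=cv2.contourArea)
    print(n,cv2.contourArea(c),cv2.approxPolyDP(c,2,True)[:,0].tolist(), cv2.boxPoints(cv2.minAreaRect(c)).round(1).tolist())
    m=cv2.inRange(hsv,(100,120,50),(125,255,255));nn,l,st,ce=cv2.connectedComponentsWithStats(m)
    print([(st[j,4],ce[j].round(1).tolist()) for j in range(1,nn) if st[j,4]>20])
E
```

```text
top 1034.0 [[305, 183], [304, 203], [345, 206], [353, 204], [353, 184]] [[303.6000061035156, 203.60000610351562], [304.8999938964844, 181.10000610351562], [354.20001220703125, 184.0], [352.8999938964844, 206.5]]
[(np.int32(121), [245.7, 93.2]), (np.int32(119), [457.4, 152.8]), (np.int32(122), [458.2, 168.7]), (np.int32(148), [262.8, 197.9]), (np.int32(148), [530.7, 262.7])]
scene 691.0 [[333, 216], [318, 209], [294, 230], [294, 236], [311, 244]] [[291.0, 233.5], [316.8999938964844, 202.60000610351562], [333.8999938964844, 216.6999969482422], [308.1000061035156, 247.6999969482422]]
[(np.int32(87), [336.8, 179.1]), (np.int32(90), [420.1, 185.1]), (np.int32(171), [265.8, 299.9]), (np.int32(174), [280.8, 307.0]), (np.int32(297), [131.9, 349.8]), (np.int32(22), [63.2, 379.4])]
```

View pics/b.png

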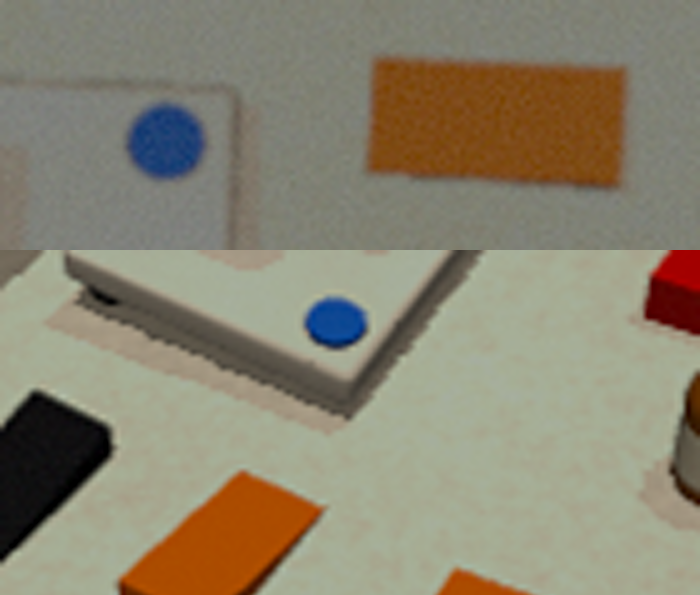

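The crop confirms it. The small orange wedge's thin toe (304,193 in top) faces the microscope's blue pad (263,198), and its thick back is at (354.5,195).

```bash
python3 - <<'E'
from h import *
np.set_printoptions(precision=4,suppress=True)
P={k:ray("top",*k[:2],k[2]) for k in [(304.8,181.6,.0015),(303.6,204.5,.0015),(355.3,183.3,.024),(354.,207.2,.024),(262.8,197.9,.049)]}
v=list(P.values()); print(np.array(v))
toe=(v[0]+v[1])/2;back=(v[2]+v[3])/2;print(toe,back,np.linalg.norm((toe-back)[:2]),np.linalg.norm(v[0]-v[1]),np.linalg.norm(v[2]-v[3]))
d=(toe-back)[:2];print("bearing",np.degrees(np.arctan2(d[1],d[0])))
print("scene pad",ray("scene",336.8,179.1,.049))
print("scene toe",ray("scene",333.5,216,.0015),ray("scene",318.2,209,.0015), "back", ray("scene",294,230.5,.024))
# base corners
for u,w in [(276.5,187),(274.5,273),(141,271)]: print(ray("top",u,w,.05))
print(ray("top",248,94,.1),ray("top",247,108,.0),ray("top",341,129,.03))
E
```

```text
[[ 0.5913 -0.0907  0.0015]
 [ 0.5364 -0.0882  0.0015]
 [ 0.5859 -0.2096  0.024 ]
 [ 0.5296 -0.2065  0.024 ]
 [ 0.5486  0.005   0.049 ]]
[ 0.5639 -0.0894  0.0015] [ 0.5577 -0.2081  0.024 ] 0.1187822263376562 0.05491306426227069 0.056405131534171316
bearing 87.04028056186117
scene pad [ 0.5477 -0.0001  0.049 ]
scene toe [ 0.5877 -0.0931  0.0015] [ 0.5371 -0.0905  0.0015] back [ 0.5312 -0.2074  0.024 ]
[ 0.5738 -0.0261  0.05  ]
[ 0.3783 -0.0236  0.05  ]
[0.3823 0.2761 0.05  ]
[0.7763 0.0362 0.1   ] [0.7688 0.0498 0.    ] [ 0.7137 -0.1754  0.03  ]
```

```bash
cat >> h.py <<'E'
from scipy.spatial.transform import Rotation as Ro
def plan(pos,ybear):
    s=robot.state();q=s["eef_rot"];R=Ro.from_quat([q[1],q[2],q[3],q[0]])
    b=np.radians(ybear);y=np.array([np.cos(b),np.sin(b),0]);z=np.array([0,0,-1.]);x=np.cross(y,z)
    G=Ro.from_matrix(np.c_[x,y,z])
    print("t",s["time_s"],"pos",s["tool_pos"].round(4),"f",s["force"].round(2),"w",round(s["gripper_width"],4))
    print("dpos",(R.inv().apply(np.array(pos)-s["tool_pos"])/.5).round(4),"rot",((R.inv()*G).as_rotvec()/np.pi).round(4))
E
python3 -c "
from h import *
plan([.5597,-.169,.12],-2.96)"
```

```text
t 0.15 pos [ 0.2397 -0.5769  0.2135] f [ 0.25 -0.21  0.65] w 0.0912
dpos [ 0.904  -0.5077  0.1875] rot [-2.000e-04 -2.000e-04 -3.582e-01]
```

Call:
{"method": "arm_command", "body": {"delta_pos": [[0.904,-0.508,0],[0.904,-0.508,0],[0.904,-0.508,0],[0.904,-0.508,0],[0.904,-0.508,0],[0.904,-0.508,0],[0.904,-0.508,0],[0.904,-0.508,0],[0.904,-0.508,0],[0.904,-0.508,0]], "rotation": [[0,0,-0.358],[0,0,-0.358],[0,0,-0.358],[0,0,-0.358],[0,0,-0.358],[0,0,-0.358],[0,0,-0.358],[0,0,-0.358],[0,0,-0.358],[0,0,-0.358]], "claw": [0,0,0,0,0,0,0,0,0,0], "force": 5}}

```text
time_s: 0.98
tool_pos: [0.4978, -0.2474, 0.2139]
eef_rot: [-0.0, 0.722, 0.692, -0.0]
force: [0.9, -0.9, 0.6]
gripper_width: 0.0915
```

```bash
python3 -c "
from h import *
plan([.5597,-.169,.12],-2.96)"
```

```text
t 0.9833 pos [ 0.4978 -0.2474  0.2139] f [ 0.9  -0.91  0.59] w 0.0915
dpos [0.162  0.117  0.1878] rot [-0.      0.      0.0027]
```

Call:
{"method": "arm_command", "body": {"delta_pos": [[0.16,0.117,0.1],[0.16,0.117,0.188],[0.16,0.117,0.188],[0.16,0.117,0.188],[0.16,0.117,0.188],[0.16,0.117,0.188]], "rotation": [[0,0,0],[0,0,0],[0,0,0],[0,0,0],[0,0,0],[0,0,0]], "claw": [0,0,0,0,0,0]}}

```text
time_s: 1.48
tool_pos: [0.5593, -0.1725, 0.1199]
eef_rot: [-0.0, 0.725, 0.689, -0.0]
force: [-0.1, -0.4, 0.7]
gripper_width: 0.0915
```

```bash
python3 -c "
from h import *
plan([.5597,-.169,.006],-2.96)
cv2.imwrite('pics/c.png',np.hstack([cams.camera('wrist')])[:,:,::-1]);cv2.imwrite('pics/c2.png',cams.camera('top')[:,:,::-1])"
```

```text
t 1.4833 pos [ 0.5593 -0.1725  0.1199] f [-0.09 -0.4   0.67] w 0.0915
dpos [0.0071 0.0008 0.2278] rot [-0.0004 -0.0001  0.0001]
```

View pics/c.png

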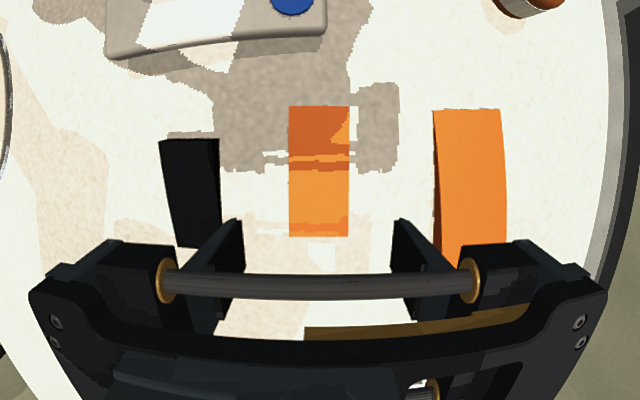

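The wrist view shows the wedge (289–349, 105–237) centred and square between the fingers. The pad, at (292,0), is to the left, as measured. I'll descend and straddle it.

Call:
{"method": "arm_command", "body": {"delta_pos": [[0,0,0.1],[0,0,0.16],[0,0,0.2],[0,0,0.228],[0,0,0.228],[0,0,0.228]], "rotation": [[0,0,0],[0,0,0],[0,0,0],[0,0,0],[0,0,0],[0,0,0]], "claw": [0,0,0,0,0,0]}}

```text
time_s: 2.08
tool_pos: [0.5596, -0.1736, 0.0069]
eef_rot: [0.0, 0.726, 0.688, 0.0]
force: [0.8, -0.4, 0.8]
gripper_width: 0.0912
```

Call:
{"method": "arm_command", "body": {"delta_pos": [[0,0,0],[0,0,0],[0,0,0],[0,0,0],[0,0,0],[0,0,0]], "rotation": [[0,0,0],[0,0,0],[0,0,0],[0,0,0],[0,0,0],[0,0,0]], "claw": [120,120,120,120,120,120], "force": 4}}

```text
time_s: 2.58
tool_pos: [0.5597, -0.1725, 0.0062]
eef_rot: [0.0, 0.725, 0.688, 0.0]
force: [-0.5, 0.0, 5.9]
gripper_width: 0.0554
```

```bash
python3 -c "
from h import *
plan([.5597-.021,-.169,.006],-2.96)
print(robot.state()['wrist_torque'])
cv2.imwrite('pics/d.png',np.hstack([cams.camera('wrist')])[:,:,::-1])"
```

```text
t 2.5833 pos [ 0.5597 -0.1725  0.0062] f [-0.48  0.02  5.86] w 0.0554
dpos [ 0.0048 -0.0423  0.0005] rot [ 0.0001  0.0001 -0.0002]
[-0.04695718  0.0652179   0.03064111]
```

View pics/d.png

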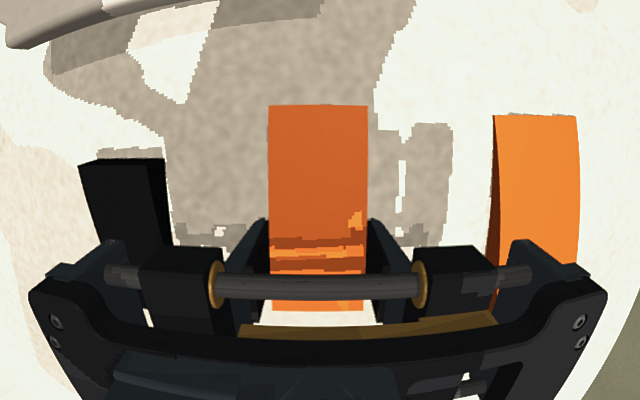

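Call:
{"method": "arm_command", "body": {"delta_pos": [[0,-0.015,-0.002],[0,-0.03,-0.002],[0,-0.045,-0.002],[0.03,-0.045,-0.002],[0.06,-0.045,-0.002],[0.09,-0.045,-0.002],[0.12,-0.045,-0.002],[0.12,-0.045,-0.002],[0.12,-0.045,-0.002]], "rotation": [[0,0,0],[0,0,0],[0,0,0],[0,0,0],[0,0,0],[0,0,0],[0,0,0],[0,0,0],[0,0,0]], "claw": [120,120,120,120,120,120,120,120,120]}}

```text
time_s: 3.38
tool_pos: [0.5394, -0.1109, 0.0069]
eef_rot: [-0.0, 0.725, 0.689, -0.0]
force: [-0.1, -1.4, -1.1]
gripper_width: 0.0556
```

```bash
python3 -c "
from h import *
plan([.5597-.0227,-.169,.006],-2.96)
cv2.imwrite('pics/e.png',np.vstack([cv2.resize(cams.camera('top')[150:270,220:400],(720,480))])[:,:,::-1])
cv2.imwrite('pics/e2.png',cams.camera('scene')[:,:,::-1])"
```

```text
t 3.3833 pos [ 0.5394 -0.1109  0.0069] f [-0.11 -1.36 -1.13] w 0.0556
dpos [-0.1163  0.0011  0.0017] rot [-0.0002 -0.      0.0002]
```

View pics/e.png

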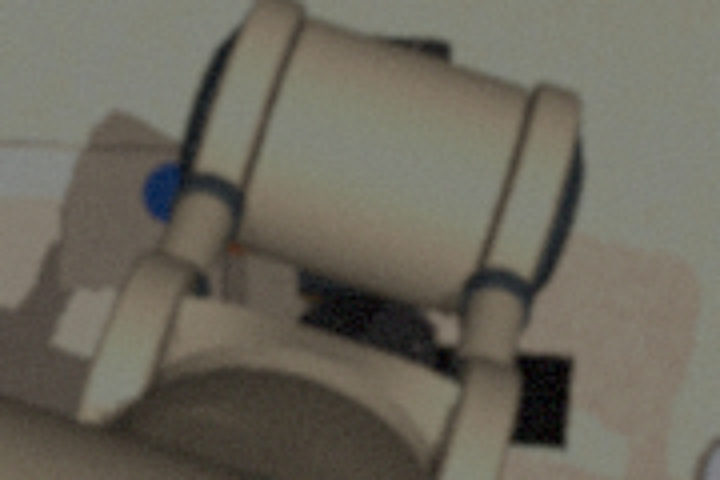

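View pics/e2.png

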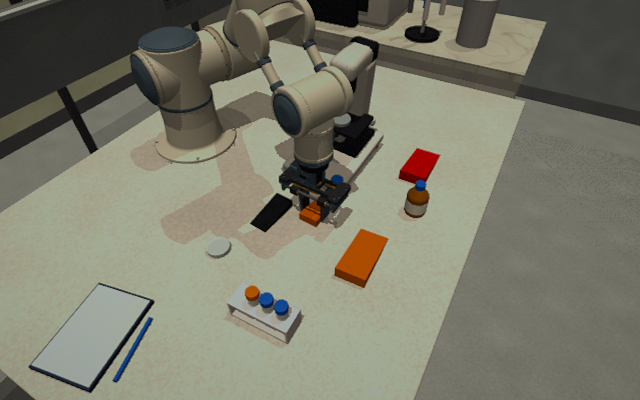

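Call:
{"method": "arm_command", "body": {"delta_pos": [[0,0,0],[0,0,0],[0,0,0],[0,0,0],[-0.08,0,0],[-0.16,0,0],[-0.16,0,0],[-0.16,0,0]], "rotation": [[0,0,0],[0,0,0],[0,0,0],[0,0,0],[0,0,0],[0,0,0],[0,0,0],[0,0,0]], "claw": [40,0,0,0,0,0,0,0]}}

```text
time_s: 4.15
tool_pos: [0.536, -0.1933, 0.0069]
eef_rot: [0.0, 0.726, 0.687, 0.0]
force: [-1.3, 0.5, -0.0]
gripper_width: 0.0911
```

Call:
{"method": "arm_command", "body": {"delta_pos": [[0,0,0],[0,0,0],[0,0,-0.006],[0,0,-0.006],[0,0,-0.006],[0,0,-0.006],[0,0,-0.006],[0,0,-0.006]], "rotation": [[0,0,0],[0,0,0],[0,0,0],[0,0,0],[0,0,0],[0,0,0],[0,0,0],[0,0,0]], "claw": [255,255,255,255,255,255,255,255]}}

```text
time_s: 4.82
tool_pos: [0.536, -0.1911, 0.0099]
eef_rot: [-0.0, 0.725, 0.688, 0.0]
force: [0.3, -0.4, 0.4]
gripper_width: 0.0411
```

```bash
python3 -c "
from h import *
plan([.5597-.0227,-.169,.006],-2.96)
cv2.imwrite('pics/f.png',cams.camera('wrist')[:,:,::-1])
cv2.imwrite('pics/f2.png',cv2.resize(cams.camera('scene')[130:250,240:420],(720,480))[:,:,::-1])"
```

```text
t 4.8167 pos [ 0.536  -0.1911  0.0099] f [ 0.29 -0.37  0.36] w 0.0411
dpos [ 0.0443 -0.0004  0.0078] rot [-0.     -0.     -0.0001]
```

View pics/f.png

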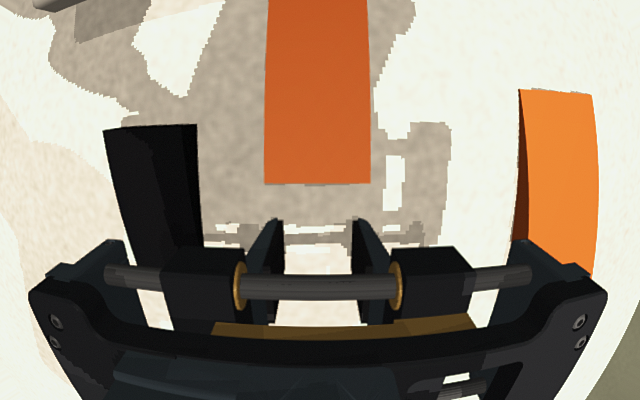

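View pics/f2.png

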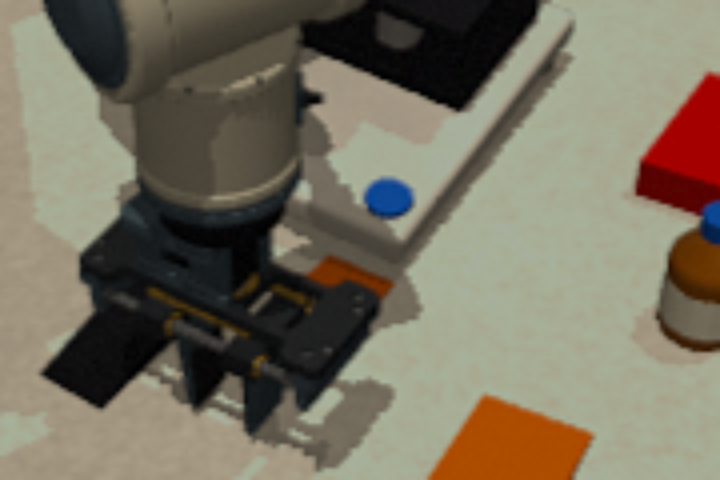

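Call:
{"method": "arm_command", "body": {"delta_pos": [[0,0,0.004],[0.02,0,0.004],[0.04,0,0.004],[0.05,0,0.004],[0.06,0,0.004],[0.07,0,0.004],[0.08,0,0.004],[0.09,0,0.004],[0.1,0,0.004],[0.1,0,0.004]], "rotation": [[0,0,0],[0,0,0],[0,0,0],[0,0,0],[0,0,0],[0,0,0],[0,0,0],[0,0,0],[0,0,0],[0,0,0]], "claw": [195,195,195,195,195,195,195,195,195,195]}}

```text
time_s: 5.75
tool_pos: [0.5389, -0.1408, 0.0081]
eef_rot: [0.0, 0.725, 0.689, -0.0]
force: [0.3, -0.4, 0.2]
gripper_width: 0.0213
```

```bash
python3 -c "
from h import *
plan([.5597-.0227,-.169,.006],-2.96)
cv2.imwrite('pics/g.png',cams.camera('wrist')[:,:,::-1])"
```

```text
t 5.75 pos [ 0.5389 -0.1408  0.0081] f [ 0.29 -0.44  0.15] w 0.0213
dpos [-0.0565 -0.0008  0.0041] rot [ 0.0001  0.0001 -0.    ]
```

View pics/g.png

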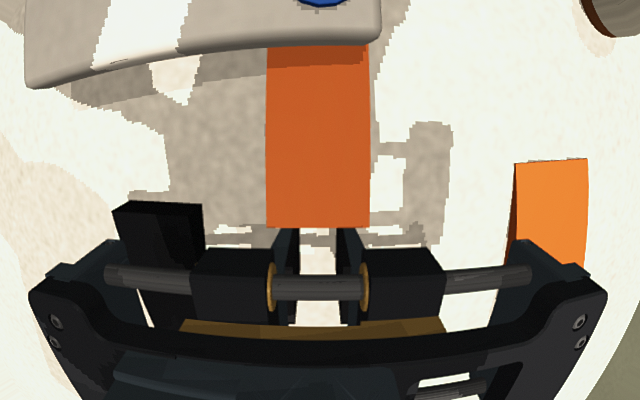

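The wrist view shows the wedge (267–369) square ahead of the fingers and in line with the pad at about x=322. I'll keep pushing.

Call:
{"method": "arm_command", "body": {"delta_pos": [[0.006,0,0.004],[0.012,0,0.004],[0.018,0,0.004],[0.024,0,0.004],[0.03,0,0.004],[0.036,0,0.004],[0.042,0,0.004],[0.048,0,0.004]], "rotation": [[0,0,0],[0,0,0],[0,0,0],[0,0,0],[0,0,0],[0,0,0],[0,0,0],[0,0,0]], "claw": [195,195,195,195,195,195,195,195]}}

```text
time_s: 6.47
tool_pos: [0.541, -0.1189, 0.0065]
eef_rot: [0.002, 0.725, 0.688, 0.0]
force: [-1.1, -14.9, 5.9]
gripper_width: 0.0212
```

Call:
{"method": "arm_command", "body": {"delta_pos": [[0.006,0,0],[0.012,0,0],[0.018,0,0],[0.024,0,0]], "rotation": [[0,0,0],[0,0,0],[0,0,0],[0,0,0]], "claw": [195,195,195,195]}}

```text
time_s: 6.8
tool_pos: [0.5415, -0.1068, 0.0065]
eef_rot: [0.001, 0.725, 0.688, 0.0]
force: [-0.5, -14.6, 7.0]
gripper_width: 0.0215
```

```bash
python3 -c "
from h import *
plan([.5597-.0227,-.169,.006],-2.96)
cv2.imwrite('pics/i.png',cams.camera('wrist')[:,:,::-1])"
```

```text
t 6.8 pos [ 0.5415 -0.1068  0.0065] f [ -0.5  -14.63   7.02] w 0.0215
dpos [-0.1248 -0.0025  0.0012] rot [ 0.0007  0.0006 -0.0002]
```

View pics/i.png

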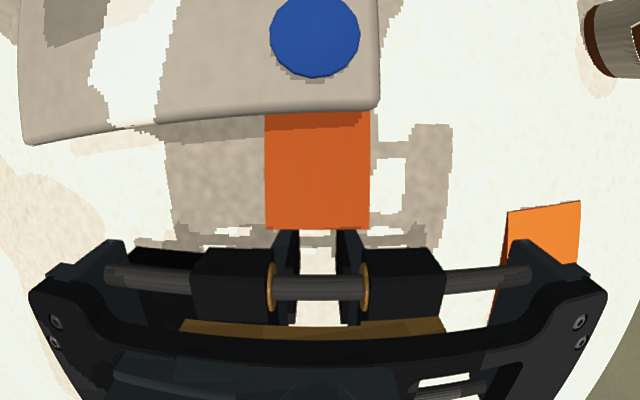

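Call:
{"method": "arm_command", "body": {"delta_pos": [[0.006,0,0],[0.012,0,0],[0.018,0,0],[0.024,0,0],[0.03,0,0],[0.036,0,0]], "rotation": [[0,0,0],[0,0,0],[0,0,0],[0,0,0],[0,0,0],[0,0,0]], "claw": [195,195,195,195,195,195]}}

```text
time_s: 7.35
tool_pos: [0.5423, -0.0885, 0.0063]
eef_rot: [0.001, 0.725, 0.688, 0.0]
force: [-1.1, -12.7, 6.5]
gripper_width: 0.0216
```

Call:
{"method": "arm_command", "body": {"delta_pos": [[0.004,0,0],[0.008,0,0]], "rotation": [[0,0,0],[0,0,0]], "claw": [195,195]}}

```text
time_s: 7.52
tool_pos: [0.5425, -0.0845, 0.0064]
eef_rot: [0.001, 0.725, 0.688, 0.0]
force: [-0.3, -12.2, 5.9]
gripper_width: 0.0213
```

```bash
python3 -c "
from h import *
plan([.5597-.0227,-.169,.006],-2.96)
cv2.imwrite('pics/j.png',cams.camera('wrist')[:,:,::-1])
cv2.imwrite('pics/j2.png',cv2.resize(cams.camera('scene')[110:240,240:420],(720,520))[:,:,::-1])"
```

```text
t 7.5167 pos [ 0.5425 -0.0845  0.0064] f [ -0.26 -12.18   5.91] w 0.0213
dpos [-0.1694 -0.0022  0.001 ] rot [ 0.0006  0.0005 -0.0002]
```

View pics/j.png

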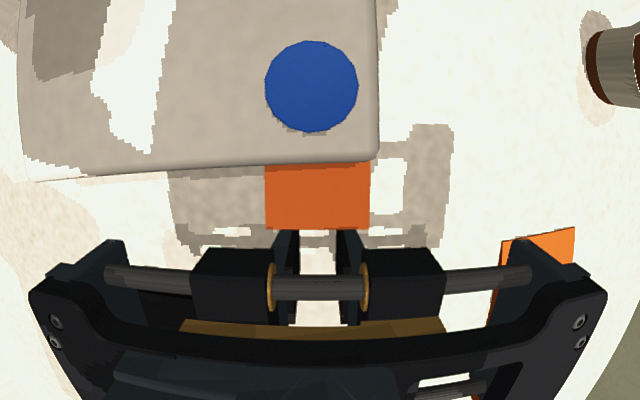

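View pics/j2.png

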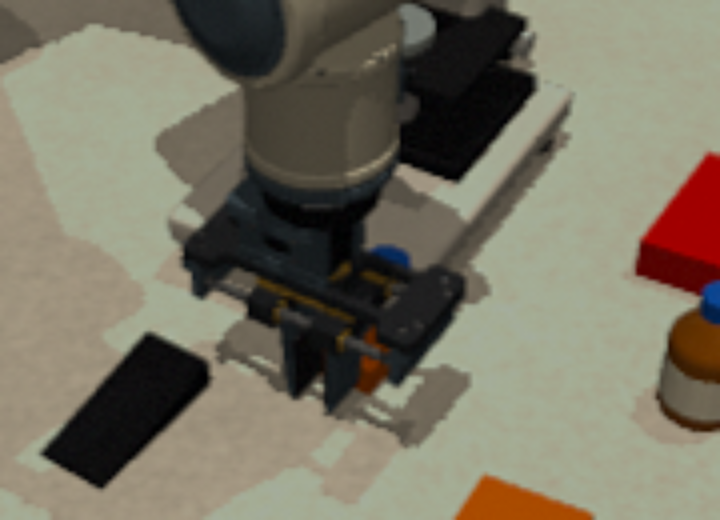

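Call:
{"method": "arm_command", "body": {"delta_pos": [[0.003,0,0],[0.006,0,0],[0.009,0,0],[0.012,0,0]], "rotation": [[0,0,0],[0,0,0],[0,0,0],[0,0,0]], "claw": [195,195,195,195]}}

```text
time_s: 7.95
tool_pos: [0.5427, -0.0784, 0.0063]
eef_rot: [0.001, 0.725, 0.688, 0.0]
force: [-0.8, -11.4, 4.5]
gripper_width: 0.0217
```

Call:
{"method": "arm_command", "body": {"delta_pos": [[0.002,0,0],[0.004,0,0]], "rotation": [[0,0,0],[0,0,0]], "claw": [195,195]}}

```text
time_s: 8.12
tool_pos: [0.5428, -0.0767, 0.0063]
eef_rot: [0.001, 0.725, 0.688, -0.0]
force: [-3.0, -20.2, 3.8]
gripper_width: 0.0213
```

Call:
{"method": "arm_command", "body": {"delta_pos": [[0.002,0,0],[0.004,0,0]], "rotation": [[0,0,0],[0,0,0]], "claw": [195,195]}}

```text
time_s: 8.28
tool_pos: [0.543, -0.0758, 0.0063]
eef_rot: [0.002, 0.725, 0.689, -0.001]
force: [-3.6, -33.4, 2.8]
gripper_width: 0.0216
```

The force rose from 11 to 33 N over about 2.5 mm of travel, at the expected position, so the hard stop at level has been reached. I'll back off and look.

Call:
{"method": "arm_command", "body": {"delta_pos": [[-0.01,0,0],[-0.03,0,0],[-0.06,0,-0.02],[-0.1,0,-0.1],[-0.1,0,-0.18],[-0.1,0,-0.2],[-0.1,0,-0.2]], "rotation": [[0,0,0],[0,0,0],[0,0,0],[0,0,0],[0,0,0],[0,0,0],[0,0,0]], "claw": [195,195,255,255,255,255,255]}}

```text
time_s: 8.87
tool_pos: [0.5413, -0.1247, 0.1093]
eef_rot: [0.002, 0.726, 0.688, 0.001]
force: [0.4, -0.4, 0.4]
gripper_width: 0.0002
```

```bash
python3 -c "
from h import *
plan([.546,.0,.1],-2.96)
cv2.imwrite('pics/k.png',cams.camera('wrist')[:,:,::-1])
t=cams.camera('top')[:,:,::-1];cv2.imwrite('pics/kt.png',t)
s=cams.camera('scene')[:,:,::-1];cv2.imwrite('pics/k2.png',cv2.resize(s[110:240,240:420],(720,520),interpolation=cv2.INTER_CUBIC))
for n,im in (('top',t),('scene',s)):
  m=cv2.inRange(cv2.cvtColor(im,cv2.COLOR_BGR2HSV),(100,120,50),(125,255,255));nn,l,st,ce=cv2.connectedComponentsWithStats(m)
  print(n,[(st[j,4],ce[j].round(1).tolist()) for j in range(1,nn) if st[j,4]>20])
print(ray('scene',336.8,179.1,.049))
"
```

```text
t 8.8667 pos [ 0.5413 -0.1247  0.1093] f [ 0.44 -0.45  0.45] w 0.0002
dpos [ 0.2496 -0.004   0.0182] rot [ 0.0017  0.0004 -0.0005]
top [(np.int32(120), [245.7, 93.3]), (np.int32(119), [457.4, 152.8]), (np.int32(121), [458.2, 168.8]), (np.int32(121), [260.1, 198.9]), (np.int32(149), [530.9, 262.6])]
scene [(np.int32(90), [420.1, 185.1]), (np.int32(171), [265.8, 299.9]), (np.int32(174), [280.8, 307.0]), (np.int32(300), [132.0, 349.8]), (np.int32(60), [67.4, 381.0])]
[ 5.47696967e-01 -5.23934199e-05  4.90000000e-02]
```

View pics/k.png

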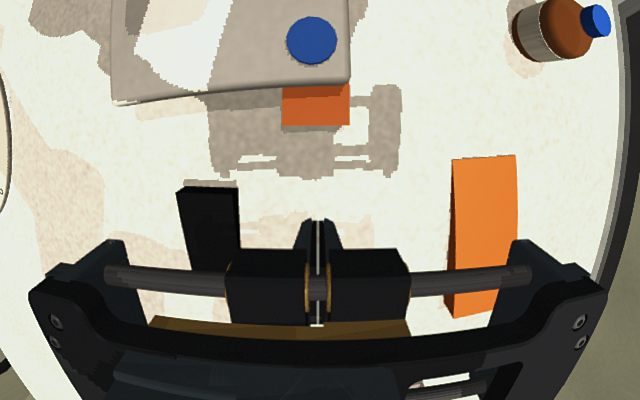

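View pics/k2.png

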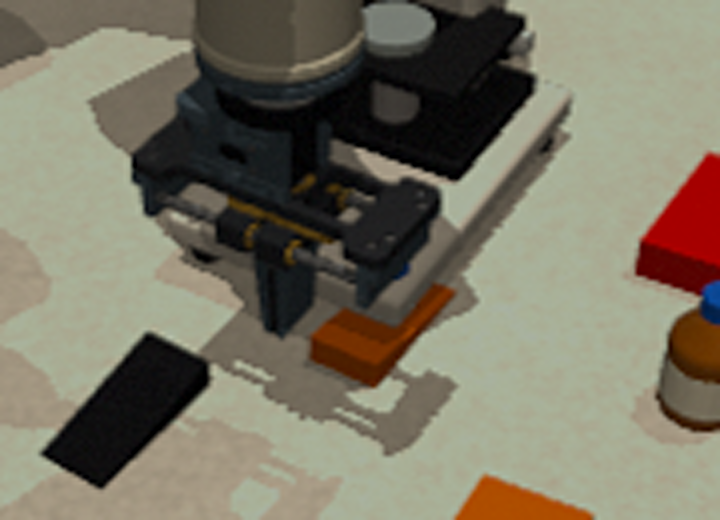

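```bash
cat >> h.py <<'E'
def wray(u,v,z):
    i=cams.camera_info("wrist");T=i["camera_from_world"];R=T[:3,:3];c=-R.T@T[:3,3]
    a=np.array([u-i["cx"],v-i["cy"]]);r=np.hypot(*a);th=r/i["fx"]
    d=R.T@np.r_[a/r*np.sin(th),np.cos(th)];return (c+d*(z-c[2])/d[2]).round(4)
E
python3 -c "
from h import *
for z in (.055,.061): print('pad',wray(311.5,40.5,z))
print('back',wray(281.5,126,.024),wray(349.5,125,.024))
print('top pad',ray('top',260.1,198.9,.061))
t=cv2.imread('pics/kt.png');cv2.imwrite('pics/kt2.png',cv2.resize(t[150:270,130:310],(720,480)))
"
```

```text
pad [0.5414 0.007  0.055 ]
pad [0.5414 0.0057 0.061 ]
back [ 0.5131 -0.055   0.024 ] [ 0.5682 -0.057   0.024 ]
top pad [0.54554885 0.01004998 0.061     ]
```

View pics/kt2.png

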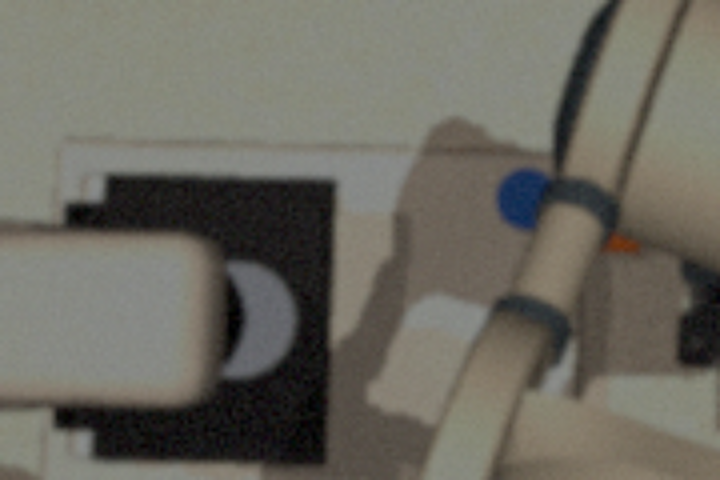

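```bash
python3 -c "
from h import *
plan([.542,.0,.078],-2.96)"
```

```text
t 9.0167 pos [ 0.539  -0.1233  0.1052] f [-0.88  0.35  0.63] w 0.0002
dpos [ 0.2466 -0.0069  0.0545] rot [-0.0003 -0.0001 -0.0003]
```

Call:
{"method": "arm_command", "body": {"delta_pos": [[0.08,0,0],[0.16,0,0],[0.2,-0.012,0],[0.23,-0.012,0],[0.25,-0.012,0],[0.25,-0.012,0.03],[0.25,-0.012,0.06],[0.25,-0.012,0.06]], "rotation": [[0,0,0],[0,0,0],[0,0,0],[0,0,0],[0,0,0],[0,0,0],[0,0,0],[0,0,0]], "claw": [255,255,255,255,255,255,255,255]}}

```text
time_s: 9.68
tool_pos: [0.5384, 0.0019, 0.073]
eef_rot: [-0.002, 0.725, 0.688, -0.002]
force: [-1.0, 0.5, -0.4]
gripper_width: 0.0006
```

```bash
python3 -c "
from h import *
plan([.542,.002,.060],-2.96)
cv2.imwrite('pics/l.png',cams.camera('wrist')[:,:,::-1])"
```

```text
t 9.6833 pos [0.5384 0.0019 0.073 ] f [-1.01  0.46 -0.43] w 0.0006
dpos [0.0005 0.0072 0.026 ] rot [-0.0015 -0.0001 -0.0001]
```

View pics/l.png

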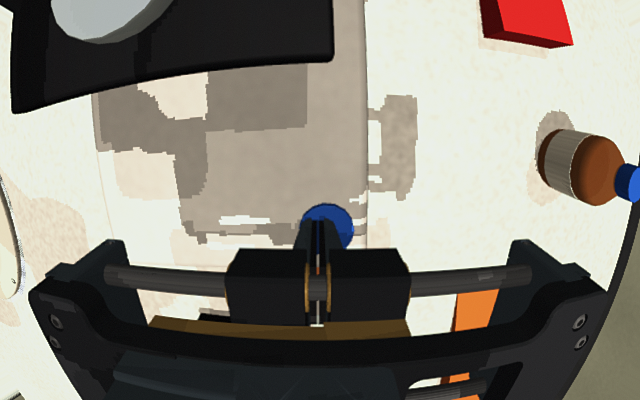

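The shut fingers (317,240) sit over the pad (328,228), about 4 mm off to its left. I'll shift over and lower slowly.

Call:
{"method": "arm_command", "body": {"delta_pos": [[0.004,0.01,0.006],[0.004,0.01,0.01],[0.004,0.01,0.014],[0.004,0.01,0.017],[0.004,0.01,0.02]], "rotation": [[0,0,0],[0,0,0],[0,0,0],[0,0,0],[0,0,0]], "claw": [255,255,255,255,255]}}

```text
time_s: 10.15
tool_pos: [0.5453, 0.0034, 0.066]
eef_rot: [0.0, 0.725, 0.688, 0.0]
force: [-0.1, 0.5, -0.0]
gripper_width: 0.0008
```

Call:
{"method": "arm_command", "body": {"delta_pos": [[0,0,0.001],[0,0,0.002]], "rotation": [[0,0,0],[0,0,0]], "claw": [255,255]}}

```text
time_s: 10.32
tool_pos: [0.5452, 0.0035, 0.065]
eef_rot: [0.0, 0.725, 0.688, -0.0]
force: [-0.3, -0.1, -0.5]
gripper_width: 0.0005
```

Call:
{"method": "arm_command", "body": {"delta_pos": [[0,0,0.002],[0,0,0.004],[0,0,0.005]], "rotation": [[0,0,0],[0,0,0],[0,0,0]], "claw": [255,255,255]}}

```text
time_s: 10.57
tool_pos: [0.5452, 0.0035, 0.0623]
eef_rot: [-0.0, 0.725, 0.688, -0.0]
force: [0.1, 0.1, 0.1]
gripper_width: 0.0004
```

Call:
{"method": "arm_command", "body": {"delta_pos": [[0,0,0.001],[0,0,0.002]], "rotation": [[0,0,0],[0,0,0]], "claw": [255,255]}}

```text
time_s: 10.73
tool_pos: [0.5452, 0.0035, 0.0614]
eef_rot: [0.0, 0.725, 0.688, -0.0]
force: [-0.2, 1.3, 0.8]
gripper_width: 0.0004
```

Call:
{"method": "arm_command", "body": {"delta_pos": [[0,0,0.001],[0,0,0.002]], "rotation": [[0,0,0],[0,0,0]], "claw": [255,255]}}

```text
time_s: 10.9
tool_pos: [0.5453, 0.0035, 0.0611]
eef_rot: [0.0, 0.725, 0.688, 0.0]
force: [-6.6, 0.2, 27.6]
gripper_width: 0.0006
```

Contact at 61.1 mm, the level height of the pad top, so it is firm. 27.6 N is more than I wanted, so I'll ease to a light press and then lift away.

Call:
{"method": "arm_command", "body": {"delta_pos": [[0,0,-0.001],[0,0,-0.001]], "rotation": [[0,0,0],[0,0,0]], "claw": [255,255]}}

```text
time_s: 11.07
tool_pos: [0.5453, 0.0035, 0.0613]
eef_rot: [0.0, 0.725, 0.688, 0.0]
force: [-2.5, 0.5, 11.3]
gripper_width: 0.0007
```

Call:
{"method": "arm_command", "body": {"delta_pos": [[0,0,-0.01],[0,0,-0.04],[0,0,-0.1],[-0.06,0,-0.16],[-0.14,0,-0.2],[-0.22,0,-0.25],[-0.3,0,-0.25],[-0.38,0,-0.25],[-0.46,0,-0.25],[-0.46,0,-0.25]], "rotation": [[0,0,0],[0,0,0],[0,0,0],[0,0,0],[0,0,0],[0,0,0],[0,0,0],[0,0,0],[0,0,0],[0,0,0]], "claw": [255,255,255,255,255,255,255,255,255,255]}}

```text
time_s: 11.9
tool_pos: [0.533, -0.2326, 0.1864]
eef_rot: [0.001, 0.727, 0.687, -0.0]
force: [0.1, -0.2, -1.3]
gripper_width: 0.0003
```

```bash
python3 - <<'E'
from h import *
plan([.5,-.2,.2],-2.96)
t=cams.camera('top')[:,:,::-1];s=cams.camera('scene')[:,:,::-1]
cv2.imwrite('pics/m.png',np.hstack([cv2.resize(t[80:280,120:320],(400,400)),cv2.resize(s[100:250,260:410],(400,400),interpolation=cv2.INTER_CUBIC)]))
cv2.imwrite('pics/ms.png',s)
o=cv2.imread('pics/a_scene.png').astype(int)
for n,im in (('top',t),('scene',s)):
  m=cv2.inRange(cv2.cvtColor(im,cv2.COLOR_BGR2HSV),(100,120,50),(125,255,255));nn,l,st,ce=cv2.connectedComponentsWithStats(m)
  print(n,[(st[j,4],ce[j].round(1).tolist()) for j in range(1,nn) if st[j,4]>20])
print("pad expect level scene", proj('scene',[.542,.006,.061]),proj('scene',[.542,.006,.049]))
E
```

```text
t 11.9 pos [ 0.533  -0.2326  0.1864] f [ 0.1  -0.19 -1.32] w 0.0003
dpos [ 0.0612 -0.0695 -0.0274] rot [ 0.0005  0.0008 -0.0014]
top [(np.int32(120), [245.6, 93.3]), (np.int32(119), [457.4, 152.8]), (np.int32(78), [458.9, 167.1]), (np.int32(157), [261.4, 199.4]), (np.int32(145), [531.0, 262.5])]
scene [(np.int32(83), [335.9, 175.2]), (np.int32(90), [420.1, 185.1]), (np.int32(171), [265.8, 299.9]), (np.int32(174), [280.8, 307.0]), (np.int32(297), [132.0, 349.7]), (np.int32(48), [56.2, 376.6]), (np.int32(24), [81.2, 386.5])]
pad expect level scene [336.12946531 174.12156227] [336.03840328 177.23225784]
```

View pics/m.png

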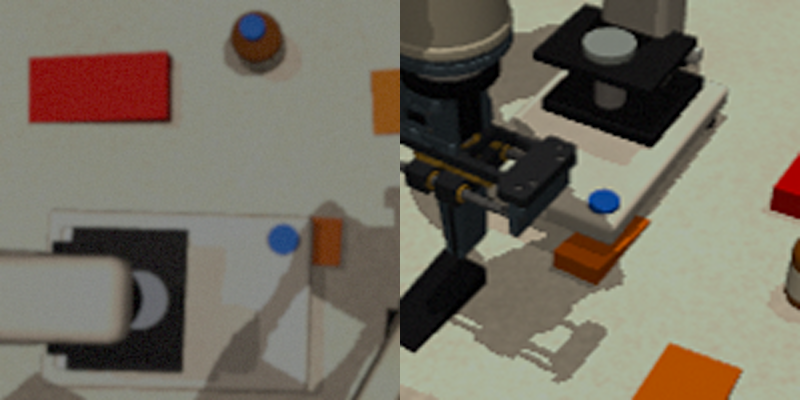

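View pics/ms.png

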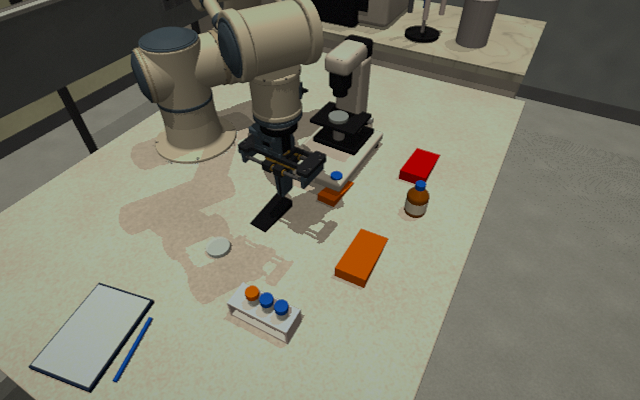

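The wedge stayed under the pad corner and the microscope stands level. The bystanders' pixels haven't moved, and the arm is clear. I'll let it settle and hand in.

Call:
{"method": "arm_command", "body": {"delta_pos": [[0,0,0],[0,0,0],[0,0,0]], "rotation": [[0,0,0],[0,0,0],[0,0,0]], "claw": [255,255,255]}}

```text
time_s: 12.25
tool_pos: [0.5333, -0.2248, 0.1859]
eef_rot: [-0.0, 0.725, 0.689, 0.0]
force: [-0.7, 0.1, 0.4]
gripper_width: 0.0007
```

```bash
python3 -c "
from h import *
print(robot.state()['qd'].round(3)); print(robot.sign_off())"
```

```text
[-0.001 -0.001 -0.004 -0.002 -0.001 -0.003]
the job is handed in; nothing more can be done
None
```

I slid the small orange wedge under the blue foot until the microscope stood level, pressed the blue pad, and handed the job in at about 12 s.

- **Wedge:** I straddled it lightly with the fingertips and slid it sideways into line with the foot. I then pushed its back at 11–15 N and stopped when the force rose to 33 N, which was the level stop.
- **Pad press:** The pad was met at 61.1 mm, against 61 mm expected when level. The press briefly reached 27.6 N, above the 3–15 N light range but under the 50 N limit. I eased it to 11 N before lifting off.
- **Last checks:** After the push, the wedge's middle measured within about 5 mm of the foot. The final pictures show it in place under the foot, with the pad raised by about the expected amount. The bottle and rack had not moved, and the dish looked unmoved by eye. The arm was clear and still.

I had no direct reading of the lean or of the load on the foot. Those rest on the pad height, the force rise and the pictures.

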